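# Refit the tongued bay cover on a chromatography module

## Task

Put the loose cover back on the open bay of the bench module: tilted, angle its steel tongue into the groove under the blue lip until it just bears on the soft seal (do not crush it; the cover is too long to drop in flat), then lower the other end flat until the red catch snaps over it, and let go. Feel your way, never press hard on the module, and leave the other things on the bench where they are.

Things in the scene. Friction and masses are not known exactly. Their poses are not given: they have to be found in the camera images.
- cover: Loose beige cover plate, 0.2 to 0.33 kg, lying flat on the bench, top up: a thin bare steel tongue along one end, a black grip rib on top. Origin: underside, mid width. Own x along the length (tongue at the -x end), y across, z up. In its frame, mm: plate x -68 to 70, y -55 to 55, z 0 to 8; tongue x -84 to -68, full width, z 0 to 4.
- tongue (a point): Middle of the lower edge of the cover's tongue tip, at (-84, 0, 0) mm in the cover's frame; same axes as the cover.
- far_edge (a point): Middle of the lower edge of the cover's other end, at (70, 0, 0) mm in the cover's frame; same axes as the cover.
- rib (a point): Middle of the top of the cover's grip rib, at (15, 0, 34) mm in the cover's frame. The rib is 14 mm thick along the cover's x, 70 mm long along y, and stands 26 mm above the plate (z 8 to 34).
- module: Low beige instrument fixed on the bench, 260 (x) by 300 (y) by 75 mm high. Origin: centre of its underside; own x points roughly away from the robot, z up. On its top is clamped an open metal bay frame, about 182 by 130 mm, with a blue lip over a groove along its -x side and a red spring catch in the middle of its +x side. Over 40 N between cover and module does damage.
- bay (a point): Nominal middle of the bay at ledge height, (0, 0, 93) mm in the module's frame, same axes. CAUTION: the real frame (groove, ledges, catch) is clamped in slots, shifted along the module's x by an unknown -20 to +20 mm (none in y, z, yaw). No reading includes the shift: find it by feel or sight. With the cover home its origin lies in the real middle. The frame does not yield.
- groove (a point): Nominal middle of the groove's bottom (upright face of the seal) at ledge height: (-84, 0, 0) mm from bay, same axes; the real one is shifted with the frame. The lip covers the first 12 mm from it towards +x (underside 6 mm, top 12 mm above ledge height). From the seal to 68 mm in +x there is no ledge: the frame is open to 16 mm below ledge height, so the tongue can dip.
- far_wall (a point): Nominal inner face of the frame's +x wall at ledge height, (73, 0, 0) mm from bay; shifted with the frame. Ledges (the cover rests on them, height 0) run along both sides, 40 to 59 mm from mid, from 68 mm past the seal to this wall, and across this end. Side walls 59 mm from mid; walls 6 mm above the ledges. Play with the cover home: 4 mm each side, 3 mm here.
- seal (a joint): Compression (m) of the black sprung seal strip at the groove's bottom, 110 mm wide: 0 = free, positive = pushed by the tongue towards the module's -x. Resists with 4 N plus 3 N/mm. A light touch (about 4 to 8 N) is home; more than 0.0035 m (about 14 N) crushes it for good.
- catch (a joint): Travel (m) of the red sprung catch: 0 = out, 8 mm inside the far wall; positive = pushed back to +x, at most 0.010. Its 44 mm wide wedge nose has 45 degree slopes from 1 to 21 mm above the ledges, apex at 11. The cover's end pushes it back 5 to 6 mm coming down, then it springs over the top edge and rests near 2 mm. Spring 2 N + 0.3 N/mm; snapping takes 4 to 15 N down at the rib.
- solvent: Bystander, leave alone: clear bottle with green cap, radius 34, 200 mm tall; origin at the middle of its underside.
- amber: Bystander, leave alone: amber bottle, radius 32, 140 mm tall; origin at the middle of its underside.
- column: Bystander, leave alone: steel column lying on the bench, 220 mm long, 22 mm thick; origin at the middle of its underside.
- notebook: Bystander, leave alone: light blue notebook 150 x 210 x 14 mm; origin at the middle of its underside.
- driver: Bystander, leave alone: screwdriver lying on the notebook; origin at the middle of its underside.
- fittings: Bystander, leave alone: blue divided tray 120 x 90 x 30 mm; origin at the middle of its underside.
- beaker: Bystander, leave alone: glass beaker, radius 35, 90 mm tall; origin at the middle of its underside.
Not all that is in view belongs to the job. What is shaped like the cover but orange or turquoise is not meant.

How it is judged (in metres and radians):
On the way:
1. the tongue tip is down at the groove, no higher than 2 mm above ledge height, with the cover still tilted by more than 0.07 rad (tongue end low) (z of tongue in the frame of bay below 0.002 m and x of tongue in the frame of bay between -0.115 and -0.04 m and angle between cover's own z axis and vertical above 0.07 rad and z of far_edge in the frame of bay above 0.008 m), for 0.1 s.
At the end, for the whole second after the job is handed in: The cover lies in the bay flat within 0.03 rad, square to the module within 0.1 rad, both its tongue end and its other end within about 2 mm of ledge height (so the tongue is under the lip), the catch sprung out over its edge (below 4.2 mm travel), released and at rest (z of tongue in the frame of bay between -0.003 and 0.0025 m and z of far_edge in the frame of bay between -0.003 and 0.0022 m and angle between cover's own z axis and vertical below 0.03 rad and horizontal distance between cover and bay below 0.03 m and angle between the x axis of cover and the x axis of module, either way round below 0.1 rad and value of joint catch below 0.0042 m and linear speed of cover below 0.01 m/s); the robot touches nothing.
It fails at once if the seal is crushed by more than 3.5 mm (value of joint seal above 0.0035 m).
It fails at once if the cover is pressed against the module with more than 40 N (contact force between cover and module above 40 N).
It fails at once if a bystander is moved by more than 30 mm (distance of any of solvent, amber, column, notebook, driver, fittings, beaker from where it was at the start of the episode above 0.03 m).
It also fails if it takes over 42 s, if anything falls off the work surface, if the arm or the gripper's body presses on something with over 40 N, if the wrist force passes 120 N, or if a joint passes its speed limit or range.

## Robot

A 6-joint arm with a two-finger parallel gripper is mounted at the origin on the work surface. World frame = base frame: x ahead of the robot, y to its left, z up, the work surface at z = 0. Lengths are in m, angles in degrees, forces in N, time in s.
With the tool pointing down it reaches from about 0.4 to 0.825 m from the base axis. Payload 7 kg.
Tool frame: the origin (TCP) lies midway between the tips of the shut fingers; the grasp point (between the pads) lies 19 mm behind it; z points along the fingers, y is the line along which they close (so a half turn about z gives the same grasp; the last joint's range is limited). The gripper opens to 88 mm and grips with 3 to 60 N. Pads are 19 mm wide; open, the fingers measure 130 mm over their backs; the gripper's body (78 mm by 193 mm) begins 47 mm behind the grasp point.
Start: joints at [-46.633, 20.546, 0.682, 0, -70.136, -16.507], TCP at [0.305, -0.602, 0.227] pointing down, gripper open.
Joint ranges: [-176.03, 176.03], [-82.01, 121.73], [-58.28, 71.71], [-173.87, 95.51], [-174.79, -0.11], [-173.66, 173.66]. Speed limits (degrees/s): [136.94, 136.94, 172.46, 180, 180, 180].

## Interface

Orientations are given as a 3x3 rotation matrix whose columns are the frame's x, y, z axes.
In Python, from rig import robot gives the robot as it stands. Calls block until the motion is done:
- robot.goto(position, orientation): joint-space move of the TCP to a pose.
- robot.servo_line(position, ori=None, speed=0.15): straight line of the TCP; ori=None keeps the orientation; speed is the mean speed in m/s.
- robot.movej(angles): joint-space move.
- robot.move_gripper(opening): opening from 0.0 (shut) to 1.0 (fully open); the grip force is fixed at half the most; returns when the fingers have stopped.
- robot.dwell(seconds).
- robot.ik(position, orientation): joint angles nearest the present ones, or None.
- robot.grab_frame(name): name is "side" or "top"; returns (picture, depth): 420x560x3 uint8, red, green, blue; 420x560 float32, m along the optical axis (not along the pixel's ray), 0 where there is no reading.
- robot.camera_info(name): a dict with "vfov" (degrees; the focal length in pixels is half the picture's height over the tangent of half this angle, whatever the lens; pixels are square), "cx", "cy" (the principal point, pixels), "k1" (the pictures are not rectified: a ray, as slopes to the right and down, at radius r is drawn at 1 + k1 r^2 times it, then the intrinsics apply), "view" (4x4, takes a point from world to camera coordinates). Camera axes: x right, y down, z forward; pixel columns grow to the right and rows downward; lengths in m; the calibration is good to about 2 mm. A picture is of the moment at which its call begins. camera_info takes no time and is no camera call.
A pose or a line that the arm cannot do raises robot.Unreachable and nothing moves.
- robot.job_done(): hands the job in; it is judged then, once.
Readings, each from a call of its own:
- robot.read_t(): time.
- robot.read_qpos(): joint angles.
- robot.read_qvel(): joint speeds.
- robot.read_effort(): joint torques, N m.
- robot.read_position(): TCP position.
- robot.read_tcp_rot(): TCP orientation.
- robot.read_force(): force on the tool from outside, world axes, zero at the start.
- robot.read_ft_torque(): the same for the moment, N m.
- robot.read_grip_width(): opening from 0.0 (shut) to 1.0 (fully open).
- robot.read_finger_force(): force on a finger pad.
Only numpy, scipy, OpenCV 4.12 (cv2) and the standard library are available. Lean on these libraries where they do the work, as an engineer would, in place of code of your own. Each camera call takes 0.05 s, during which the arm holds its last target. There are 200 camera calls.

## Working session

There is one attempt and no reset: what is moved stays moved. The work goes in short steps, each a Python script; the robot and the scene stay as the last script left them, time stands still between calls to the robot, and variables do not carry over. Pictures are saved under pics/ and viewed, at most 10 in all, crops included, and the job is handed in when it is done.

```bash
mkdir -p pics; ls
python3 - <<'E'
from rig import robot
import cv2,numpy as np
for n in("top","side"):
    p,d=robot.grab_frame(n); cv2.imwrite(f"pics/{n}0.png",p[:,:,::-1]); np.savez(f"{n}0.npz",p=p,d=d)
    print(robot.camera_info(n))
print(robot.read_t(),robot.read_force(),robot.read_tcp_rot())
E
```

```text
pics
{'vfov': 54.262641693942264, 'cx': 266.75922428913765, 'cy': 211.62811728871867, 'k1': -0.11034282153544112, 'view': array([[-1.40666171e-02, -9.99900038e-01, -1.42947328e-03,
        -2.33638139e-03],
       [-9.90330921e-01,  1.41292909e-02, -1.38003734e-01,
         4.87472600e-01],
       [ 1.38010137e-01, -5.25594097e-04, -9.90430677e-01,
         1.47807959e+00],
       [ 0.00000000e+00,  0.00000000e+00,  0.00000000e+00,
         1.00000000e+00]])}
{'vfov': 49.323029649701596, 'cx': 274.2890701941436, 'cy': 211.5486221616601, 'k1': -0.032750255261487254, 'view': array([[ 0.98179944, -0.18916656, -0.01690798, -0.47169245],
       [-0.15147874, -0.72626262, -0.6705198 ,  0.13974774],
       [ 0.11456029,  0.66087716, -0.74169894,  1.52293156],
       [ 0.        ,  0.        ,  0.        ,  1.        ]])}
0.1 [-0.37404236  0.3216471   0.41885412] [[-8.92146147e-01 -4.51746140e-01 -8.22767433e-04]
 [-4.51746863e-01  8.92145238e-01  1.28331504e-03]
 [ 1.54295434e-04  1.51658717e-03 -9.99998838e-01]]
```

View pics/top0.png

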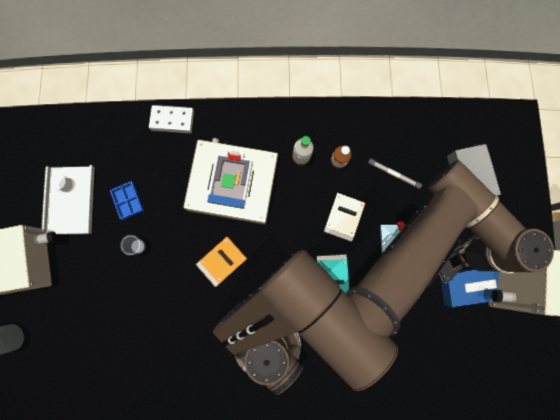

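View pics/side0.png

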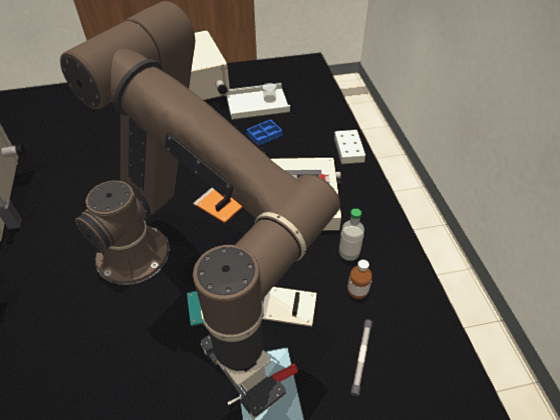

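The top view shows the cover (beige, black rib) around pixel (345,217), and the module at (232,180) with the blue lip at its bottom edge (227,200) and the red catch at (234,156). The side view is partly blocked by the arm. Next I'll turn these into world positions.

```bash
cat > h.py <<'E'
import numpy as np,cv2
from rig import robot
def world(name,d):
    c=robot.camera_info(name); h,w=d.shape
    f=h/2/np.tan(np.radians(c["vfov"]/2))
    K=np.array([[f,0,c["cx"]],[0,f,c["cy"]],[0,0,1]])
    v,u=np.mgrid[:h,:w]
    r=cv2.undistortPoints(np.stack([u,v],-1).reshape(-1,1,2).astype(float),K,np.array([c["k1"],0,0,0.])).reshape(h,w,2)
    P=np.dstack([r*d[...,None],d]); V=c["view"]
    return (P-V[:3,3])@V[:3,:3]
def project(name,X):
    c=robot.camera_info(name); f=210/np.tan(np.radians(c["vfov"]/2))
    K=np.array([[f,0,c["cx"]],[0,f,c["cy"]],[0,0,1]]); V=c["view"]
    return cv2.projectPoints(np.atleast_2d(X).astype(float),cv2.Rodrigues(V[:3,:3])[0],V[:3,3],K,np.array([c["k1"],0,0,0.]))[0][:,0]
E
python3 - <<'E'
from h import *
z=np.load("top0.npz");p=z["p"];W=world("top",z["d"])
np.save("Wtop.npy",W)
hsv=cv2.cvtColor(p,cv2.COLOR_RGB2HSV)
def rect(m,name):
    pts=W[m][:,:2].astype(np.float32); r=cv2.minAreaRect(pts*1000)
    print(name,m.sum(),np.round(W[m].mean(0),4),"zmed",np.round(np.percentile(W[m][:,2],[5,50,95]),4),r,)
    b=cv2.boxPoints(r); print(b.round(1).tolist())
def box(u0,u1,v0,v1):
    m=np.zeros(p.shape[:2],bool); m[v0:v1,u0:u1]=1; return m
H,S,V=[hsv[...,i].astype(int) for i in range(3)]
c=box(315,372,188,244)
rect(c&(W[...,2]>.004)&(W[...,2]<.016)&(V>90),"plate")
rect(c&(W[...,2]>.022),"rib")
b=box(180,285,130,230)
rect(b&(W[...,2]>.065)&(W[...,2]<.083)&(S<80)&(V>130),"modtop")
rect(b&(W[...,2]>.068),"modall")
rect(b&(H>100)&(H<125)&(S>150),"blue")
rect(b&((H<8)|(H>172))&(S>150)&(V>80),"red")
cv2.imwrite("pics/c1.png",cv2.resize(np.hstack([p[125:235,175:290],p[180:250,305:380].repeat(1,0)[:70].copy() if 0 else np.zeros((110,1,3),np.uint8)])[:,:,::-1],None,fx=5,fy=5,interpolation=cv2.INTER_CUBIC))
# z profile
q=W[130:230,180:285]
print(np.round(W[140:225:3,232,0],3).tolist());print(np.round(W[140:225:3,232,2]*1000).tolist())
E
```

```text
plate 979 [ 0.4683 -0.3007  0.0088] zmed [0.0047 0.0087 0.0134] ((469.01007080078125, -301.13623046875), (114.19908142089844, 157.2764434814453), 68.99852752685547)
[[375.1000061035156, -326.29998779296875], [522.0, -382.6000061035156], [562.9000244140625, -276.0], [416.1000061035156, -219.60000610351562]]
rib 88 [ 0.4737 -0.2872  0.1355] zmed [0.026  0.0341 1.5312] ((402.3008117675781, -160.9706268310547), (59.365333557128906, 388.0751953125), 30.314739227294922)
[[278.70001220703125, -8.399999618530273], [474.6000061035156, -343.5], [525.9000244140625, -313.5], [330.0, 21.5]]
modtop 4337 [0.5949 0.1187 0.0753] zmed [0.0699 0.0753 0.0805] ((600.9778442382812, 121.43988037109375), (298.60528564453125, 262.3778076171875), 79.35112762451172)
[[444.5, -1.0], [702.2999877929688, -49.5], [757.5, 243.89999389648438], [499.6000061035156, 292.3999938964844]]
modall 5672 [0.5941 0.1186 0.0911] zmed [0.0706 0.0767 0.1054] ((516.8554077148438, 120.73596954345703), (330.4742126464844, 429.35113525390625), 80.8947525024414)
[[278.70001220703125, -8.399999618530273], [702.7000122070312, -76.400001
[... 317 characters left out ...]
5, 197.60000610351562]]
red 50 [0.6753 0.106  0.1082] zmed [0.0947 0.1093 0.1158] ((676.4384155273438, 106.25276184082031), (40.463191986083984, 14.895801544189453), 75.80008697509766)
[[664.2999877929688, 88.5], [678.7000122070312, 84.80000305175781], [688.5999755859375, 124.0], [674.2000122070312, 127.69999694824219]]
[0.776, 0.763, 0.727, 0.714, 0.697, 0.682, 0.672, 0.665, 0.658, 0.647, 0.636, 0.626, 0.612, 0.601, 0.591, 0.578, 0.569, 0.558, 0.547, 0.536, 0.52, 0.511, 0.501, 0.493, 0.482, 0.472, 0.469, 0.458, 0.447]
[-2.0, -1.0, 77.0, 83.0, 103.0, 114.0, 110.0, 95.0, 78.0, 80.0, 76.0, 75.0, 85.0, 84.0, 78.0, 87.0, 78.0, 80.0, 76.0, 81.0, 109.0, 99.0, 93.0, 73.0, 78.0, 73.0, 9.0, 0.0, 2.0]
```

View pics/c1.png

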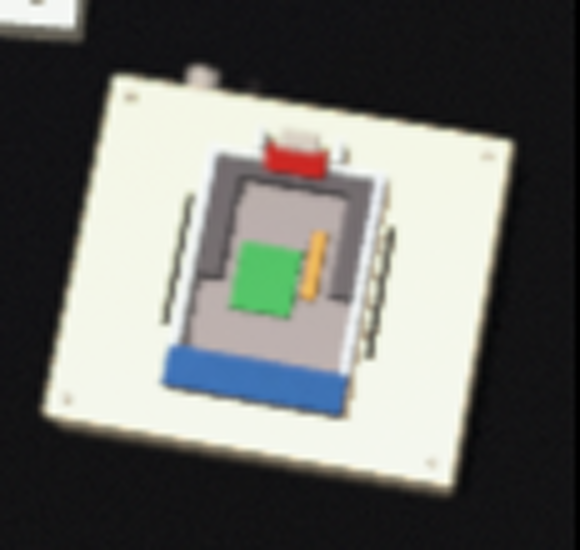

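The crop shows the frame clearly: blue lip at the robot side, red catch at the far side, dark ledges between. I'll refine the positions by intersecting pixel rays with known heights, which avoids the depth noise.

```bash
cat >> h.py <<'E'
def onplane(name,z,shape=(420,560)):
    A=world(name,np.ones(shape)); V=robot.camera_info(name)["view"]; o=-V[:3,:3].T@V[:3,3]
    return o+(A-o)*((z-o[2])/(A[...,2]-o[2]))[...,None]
E
python3 - <<'E'
from h import *
z=np.load("top0.npz");p=z["p"];W=np.load("Wtop.npy")
H,S,V=[a.astype(int) for a in cv2.split(cv2.cvtColor(p,cv2.COLOR_RGB2HSV))]
def box(u0,u1,v0,v1):
    m=np.zeros(p.shape[:2],bool); m[v0:v1,u0:u1]=1; return m
def fit(m,zz,name):
    cs=max(cv2.findContours(m.astype(np.uint8),cv2.RETR_EXTERNAL,cv2.CHAIN_APPROX_NONE)[0],key=cv2.contourArea)
    f=np.zeros(m.shape,np.uint8); cv2.drawContours(f,[cs],-1,1,-1)
    P=onplane("top",zz)[f>0][:,:2]*1000; c=P.mean(0); w,e=np.linalg.eigh(np.cov(P.T))
    print(name,c.round(1),"sizes",np.sqrt(12*w).round(1),"axes deg",np.degrees(np.arctan2(e[1],e[0])).round(2)); return c
fit(box(315,375,185,246)&(V>70)&(S<90),.0065,"cover")
m=box(315,372,188,244)&(W[...,2]>.02)&(W[...,2]<.05)&(V<70); P=onplane("top",.034)[m][:,:2]*1000
print("rib",P.mean(0),m.sum())
c=fit(box(180,285,130,230)&(W[...,2]>.06)&(V>150),.075,"mod")
c=np.array([601,121.4]);a=np.radians(-10.65);ex=np.array([np.cos(a),np.sin(a)]);ey=np.array([-ex[1],ex[0]])
def mf(zz): 
    Q=onplane("top",zz)[...,:2]*1000-c; return Q@ex,Q@ey
X,Y=mf(.093)
# mean gray along x in bands of ledge |y| 43..55
g=p.astype(float).mean(2)
for nm,b in(("L+",(Y>43)&(Y<54)),("L-",(Y<-43)&(Y>-54)),("mid",(abs(Y)>24)&(abs(Y)<36))):
    print(nm,[(int(x),int(g[b&(abs(X-x)<2.)].mean())) for x in range(-60,100,4) if (b&(abs(X-x)<2)).any()])
b=(abs(X)<60)&(X>-50)&(X<50); print("yprof",[(y,int(g[b&(abs(Y-y)<1.2)].mean())) for y in range(-70,71,3)])
X,Y=mf(.105); m=box(180,285,130,230)&(H>100)&(H<125)&(S>130)
print("blue X",np.percentile(X[m],[1,5,50,95,99]).round(1),"Y",Y[m].mean(),np.percentile(Y[m],[1,99]))
X,Y=mf(.113); m=box(180,285,130,230)&((H<8)|(H>172))&(S>150)&(V>80)
print("red X",np.percentile(X[m],[1,5,50,95,99]).round(1),Y[m].mean())
E
```

```text
cover [ 468.2 -300.3] sizes [116.5 159.2] axes deg [-111.88  158.12]
rib [ 486.53371248 -306.19018115] 46
mod [597.3 120.4] sizes [260.4 296.7] axes deg [169.64  79.64]
L+ [(-60, 169), (-56, 171), (-52, 173), (-48, 170), (-44, 166), (-40, 171), (-36, 170), (-32, 170), (-28, 170), (-24, 165), (-20, 169), (-16, 136), (-12, 92), (-8, 109), (-4, 113), (0, 112), (4, 112), (8, 112), (12, 113), (16, 112), (20, 112), (24, 112), (28, 112), (32, 112), (36, 110), (40, 110), (44, 110), (48, 111), (52, 112), (56, 110), (60, 110), (64, 111), (68, 111), (72, 114), (76, 153), (80, 220), (84, 242), (88, 241), (92, 240), (96, 240)]
L- [(-60, 180), (-56, 180), (-52, 181), (-48, 181), (-44, 180), (-40, 179), (-36, 179), (-32, 180), (-28, 180), (-24, 179), (-20, 174), (-16, 147), (-12, 94), (-8, 113), (-4, 115), (0, 115), (4, 116), (8, 116), (12, 115), (16, 115), (20, 114), (24, 116), (28, 114), (32, 113), (36, 113), (40, 113), (44, 114), (48, 114), (52, 113), (56, 113), (60, 111), (64, 111), (68, 113), (72, 114), (76, 149), (80, 221), (84, 242), (88, 241), (92, 240), (96, 240)]
mid [(-60, 179), (-56, 18
[... 412 characters left out ...]
206), (96, 208)]
yprof [(-70, 204), (-67, 181), (-64, 204), (-61, 231), (-58, 200), (-55, 153), (-52, 139), (-49, 134), (-46, 135), (-43, 140), (-40, 155), (-37, 173), (-34, 170), (-31, 158), (-28, 168), (-25, 173), (-22, 171), (-19, 163), (-16, 155), (-13, 147), (-10, 150), (-7, 157), (-4, 152), (-1, 149), (2, 148), (5, 153), (8, 153), (11, 150), (14, 151), (17, 152), (20, 153), (23, 149), (26, 153), (29, 165), (32, 172), (35, 156), (38, 126), (41, 128), (44, 130), (47, 135), (50, 129), (53, 121), (56, 121), (59, 177), (62, 224), (65, 237), (68, 208)]
blue X [-96.1 -95.  -83.6 -72.3 -71.3] Y -1.1758354510551192 [-61.97961106  59.59461758]
red X [66.6 67.2 74.5 81.7 83. ] -2.0138037222443184
```

```bash
cat >> h.py <<'E'
from scipy.spatial.transform import Rotation as Ro
T=np.array([[0,-1,0],[-1,0,0],[0,0,-1.]])
H0=.004+.008   # TCP height in cover frame
def tcp(Rc,point,pc):   # pose of TCP so that cover-frame point pc sits at world point
    return np.array(point)+Rc@(np.array([.015,0,H0])-np.array(pc)), Rc@T
def Rcov(yaw,tilt): return Ro.from_euler("ZY",[yaw,-tilt],degrees=True).as_matrix()  # tongue end low
MY=-10.6; MC=np.array([.601,.1214]); Rm=Ro.from_euler("z",MY,degrees=True).as_matrix()
def mod(x,y,z): return np.array([MC[0],MC[1],.093])+Rm@np.array([x,y,z])  # nominal bay frame, metres
TIP=np.array([-.084,0,0])
E
python3 - <<'E'
from h import *
Rc=Rcov(-21.6,0); rib=np.array([.4883,-.308,0]); P,R=tcp(Rc,rib,[.015,0,0])
print(R, robot.ik(P,R))
robot.goto(P+[0,0,.09],R); robot.servo_line(P,speed=.08)
print(robot.read_position(),robot.read_force())
robot.move_gripper(0.0); print(robot.read_grip_width(),robot.read_finger_force(),robot.read_force())
robot.servo_line(P+[0,0,.05],speed=.08); robot.dwell(.2)
print(robot.read_position(),robot.read_force(),robot.read_grip_width(),robot.read_t())
P2,R2=tcp(Rcov(MY,12),mod(-.084+.026,-.0008,.10),TIP)
print(robot.ik(P2,R2),P2)
p,d=robot.grab_frame("side"); cv2.imwrite("pics/s1.png",p[200:400,180:400,::-1].repeat(3,0).repeat(3,1))
E
```

```text
[[-0.36812455 -0.92977649  0.        ]
 [-0.92977649  0.36812455  0.        ]
 [ 0.          0.         -1.        ]] [-12.83829106  24.38601153 -25.91269528   0.         -39.70129319
  -8.76170894]
[ 0.48875472 -0.30811322  0.012553  ] [-0.66026799 -0.21549212  0.72278526]
0.1573462740978419 29.98555898666382 [-0.16814649 -0.39126003  0.35322525]
[ 0.48793336 -0.30789338  0.06137884] [ 0.09692843  0.31971226 -3.31799767] 0.15714865072451376 4.875
[ 32.13238518  11.42935005 -17.34362887  10.20305466 -52.79388976
 -48.31323426] [0.63657435 0.11392855 0.22532103]
```

View pics/s1.png

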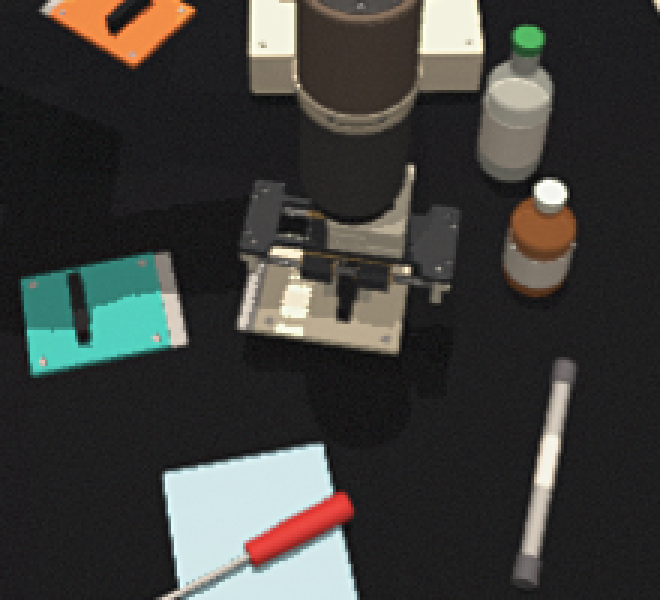

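Run:
```python
from h import *
robot.servo_line(robot.read_position()+np.array([0,0,.19]),speed=.2)
S=-.083
P,R=tcp(Rcov(MY,12),mod(S+.022,-.0008,.12),TIP); robot.goto(P,R)
P,R=tcp(Rcov(MY,12),mod(S+.022,-.0008,.025),TIP); robot.servo_line(P,R,speed=.12)
robot.dwell(.2)
print(robot.read_t(),P,robot.read_position(),robot.read_force(),robot.read_ft_torque())
for n in("side","top"):
    p,d=robot.grab_frame(n); np.savez(n+"1.npz",p=p,d=d)
    c=project(n,mod(0,0,.02))[0].astype(int)
    u,v=max(c[0]-70,0),max(c[1]-55,0)
    cv2.imwrite(f"pics/{n}2.png",cv2.resize(p[v:v+110,u:u+140,::-1],None,fx=5,fy=5,interpolation=cv2.INTER_CUBIC)); print(n,u,v)
```

```text
8.8083 [0.63362555 0.11448041 0.15032103] [0.63401197 0.1147197  0.15120997] [ 0.726535   -0.36182334 -2.34394967] [ 0.17370783  1.0115452  -0.04935995]
side 231 123
top 159 122
```

View pics/side2.png

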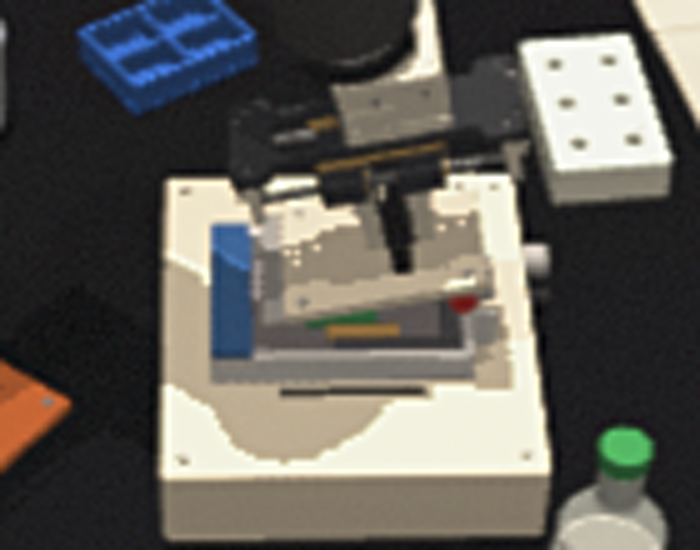

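View pics/top2.png

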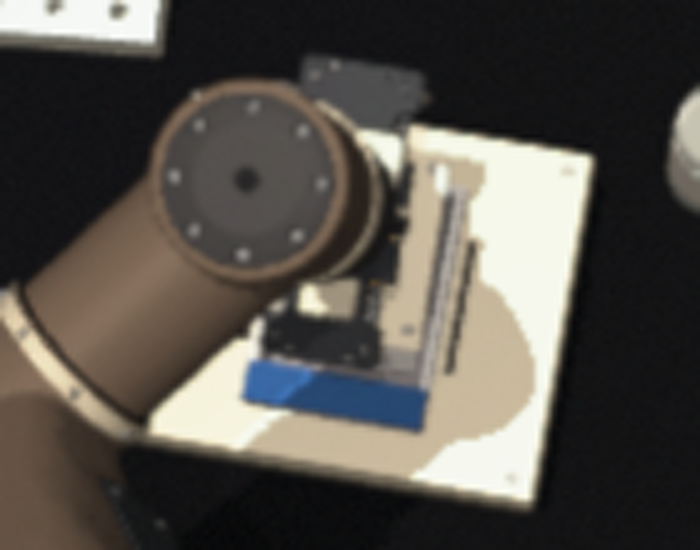

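The cover is held tilted with its tongue low, about 10 mm past the lip and inside the frame. In the top crop the tongue's right corner is near (416,372) and the right wall's inner face near u≈428. I'll check the sideways fit in the top view by numbers.

Run:
```python
from h import *
pos=robot.read_position();R=robot.read_tcp_rot();Rc=R@T.T
print(pos,Ro.from_matrix(Rc).as_euler("ZYX",degrees=True))
O=pos-Rc@[.015,0,H0]
def cv(x,y,z): return O+Rc@(np.array([x,y,z])/1000)
print("pred corner crop",(project("top",[cv(-84,-55,4),cv(-68,-55,8),cv(0,-55,8)])-[159,122])*5)
print("wall top inner",(project("top",[mod(x,-.0598,.006) for x in(-.06,-.03,0)])-[159,122])*5)
p=np.load("top1.npz")["p"].astype(int)
# gray rows across the right edge
for v in (187,190,192,194,196): print(v,[int(a) for a in p[v,232:256].mean(1)])
```

```text
[0.63382601 0.11464824 0.15090269] [-10.6039254  -12.04056199   0.03761305]
pred corner crop [[412.67804133 371.70283915]
 [415.84288054 349.21486044]
 [431.77177553 252.55126905]]
wall top inner [[420.98235431 376.21292788]
 [428.50038097 335.28126431]
 [435.98351807 294.60414284]]
187 [45, 55, 89, 153, 178, 182, 180, 161, 147, 152, 168, 139, 121, 157, 163, 157, 165, 114, 73, 147, 175, 179, 179, 179]
190 [46, 45, 57, 121, 164, 177, 179, 179, 180, 180, 167, 134, 144, 168, 151, 163, 147, 94, 117, 164, 178, 179, 180, 180]
192 [57, 47, 52, 89, 122, 135, 138, 140, 142, 144, 129, 123, 160, 165, 157, 165, 119, 78, 148, 175, 179, 180, 180, 179]
194 [44, 47, 58, 91, 107, 124, 132, 133, 134, 132, 115, 128, 164, 150, 163, 168, 110, 81, 155, 178, 180, 180, 180, 179]
196 [81, 83, 90, 96, 107, 105, 103, 108, 111, 115, 116, 146, 169, 148, 162, 153, 107, 127, 167, 179, 180, 180, 180, 180]
```

```bash
cat >> h.py <<'E'
def F(n=3): 
    a=[]
    for _ in range(n): a.append(robot.read_force()); robot.dwell(.02)
    return np.mean(a,0)
E
cat > ins.py <<'E'
from h import *
S=-.083; Yc=.0002; tilt=12; Rc=Rcov(MY,tilt)
go=lambda x,z,v: robot.servo_line(*tcp(Rc,mod(x,Yc,z),TIP),speed=v)
x=S+.022
go(x,.025,.1); robot.dwell(.2); f0=F(5); ok=True
for z in (.015,.010,.006,.003,.000,-.002,-.0037):
    go(x,z,.05); f=F(2)-f0
    if np.linalg.norm(f)>5: ok=False; print("descent stop",z,f); break
print(robot.read_t(),"f",f,robot.read_position())
if ok:
    zt=z
    while x>S-.008:
        x-=.002 if x>S+.009 else .0008
        go(x,zt,.03); f=Rm.T@(F(2)-f0)
        print(round((x-S)*1000,1),f.round(1))
        if abs(f[0])>3.5 or np.linalg.norm(f)>7: break
    print(robot.read_t()); np.save("st.npy",[x,zt,*f0])
pos=robot.read_position();Rc=robot.read_tcp_rot()@T.T
tip=pos+Rc@(TIP-np.array([.015,0,H0])); print("tip in bay",Rm.T@(tip-mod(0,0,0)))
E
python3 ins.py
```

```text
11.525 f [ 0.48644542 -0.04488532  0.16530622] [0.63375911 0.11544972 0.12153292]
20.0 [ 0.7  0.8 -0.3]
18.0 [0.6 0.7 0.2]
16.0 [ 1.   1.4 -0.1]
14.0 [1.2 0.8 0.3]
12.0 [0.6 0.5 0.3]
10.0 [ 0.7 -0.1  0.4]
8.0 [ 0.8 -0.1  0.3]
7.2 [0.1 0.9 0.6]
6.4 [ 1.2  0.4 -0.3]
5.6 [1.1 0.3 0.1]
4.8 [ 1.2  0.3 -0.1]
4.0 [ 1.1  1.  -0.1]
3.2 [ 3.8 -0.4  0.4]
15.2083
tip in bay [-0.07938878  0.00030189 -0.00346444]
```

The tongue meets the seal about 3.5 mm beyond the estimate (≈3.8 N, x-direction only). Next I'll rotate the cover down about the tongue tip with force guards.

```bash
cat > low.py <<'E'
from h import *
x,zt,*f0=np.load("st.npy"); Yc=.0002; x-=.0002
def go(t,z,v=.03): robot.servo_line(*tcp(Rcov(MY,t),mod(x,Yc,z),TIP),speed=v)
def st():
    pos=robot.read_position();Rc=robot.read_tcp_rot()@T.T; tip=pos+Rc@(TIP-np.array([.015,0,H0]))
    return (Rm.T@(tip-mod(0,0,0))*1000).round(1)
for t in np.arange(11.5,-0.01,-.5):
    go(t,zt*t/12-.0003*(1-t/12)); f=Rm.T@(F(2)-f0); print(t,f.round(1),st(),robot.read_ft_torque().round(2))
    if abs(f[2])>16 or f[0]>8 or f[0]<-6 or abs(f[1])>7: print("STOP");break
print(robot.read_t()); np.save("st2.npy",[x,t])
E
python3 low.py
```

```text
11.5 [ 5.8 -1.4 -0.3] [-79.6   0.3  -3.5] [-0.69 -0.7  -0.15]
11.0 [ 5.5 -1.2 -0.3] [-79.7   0.3  -3.4] [-0.76 -0.83 -0.12]
10.5 [ 5.2 -0.7 -0.5] [-79.8   0.3  -3.3] [-0.7  -0.9  -0.17]
10.0 [ 5.3 -1.1 -1.4] [-79.9   0.3  -3.2] [-0.65 -0.96 -0.15]
9.5 [ 5.5 -0.8 -1.6] [-79.9   0.3  -3.1] [-0.63 -0.99 -0.15]
9.0 [ 5.1 -0.3 -1.4] [-79.9   0.3  -2.9] [-0.55 -1.04 -0.13]
8.5 [ 5.4 -0.1 -1. ] [-79.9   0.3  -2.8] [-0.48 -1.07 -0.16]
8.0 [ 5.2  0.  -1.4] [-80.    0.3  -2.6] [-0.39 -1.07 -0.15]
7.5 [ 5.5 -0.3 -0.6] [-79.9   0.3  -2.4] [-0.4 -1.1 -0.1]
7.0 [ 4.6 -0.1 -0.8] [-79.9   0.2  -2.3] [-0.27 -1.14 -0.15]
6.5 [ 4.7  0.  -1.8] [-80.    0.3  -2.2] [-0.33 -1.15 -0.1 ]
6.0 [ 1.7 -0.7  3.7] [-80.    0.2  -1.7] [-0.35 -0.46 -0.17]
5.5 [-0.1 -0.8  8. ] [-79.9   0.3  -1.3] [-0.33  0.18 -0.13]
5.0 [-0.7 -0.   7.9] [-79.9   0.3  -1.1] [-0.24  0.34 -0.1 ]
4.5 [-1.5  0.4  9.9] [-79.9   0.4  -0.8] [-0.17  0.44 -0.11]
4.0 [-1.2 -0.1 10.6] [-79.9   0.4  -0.6] [-0.07  0.59 -0.07]
3.5 [2.  0.9 4. ] [-80.1   0.3  -1.5] [ 0.28 -0.17 -0.1 ]
3.0 [1.2 2.7 2.7] [-80.1   0.3  -1.5] [ 0.48 -0.15 -0.13]
2.5 [1.8 1.1 1.7] [-80.1   0.2  -1.3] [ 0.54 -0.24 -0.14]
2.0 [1.6 1.9 0.8] [-80.1   0.2  -1.1] [ 0.6  -0.29 -0.13]
1.5 [0.7 1.8 0.3] [-80.1   0.1  -0.9] [ 0.48 -0.17 -0.14]
1.0 [ 1.5  1.9 -0.9] [-80.1   0.   -0.9] [ 0.34 -0.25 -0.14]
0.5 [ 1.6  0.7 -0.7] [-80.1   0.   -0.5] [ 0.16 -0.05 -0.14]
0.0 [-1.5  0.6  4.3] [-80.1   0.1   0. ] [ 0.05  0.99 -0.15]
22.0083
```

The force trace fits the catch: it rises to 10.6 N, drops past the apex, then meets the ledge at the end. I'll press lightly once more, release, retreat and look.

```bash
python3 - <<'E'
from h import *
exec(open("low.py").read().split("for t in")[0]); x-=.0
for z in(-.0008,-.0014,-.002):
    go(0,z,.02); f=Rm.T@(F(3)-f0); print(z,f.round(1),st())
    if f[2]>9: break
go(0,0,.02); print((Rm.T@(F(3)-f0)).round(1))
robot.move_gripper(1.0); print((Rm.T@(F(3)-f0)).round(1))
p=robot.read_position(); robot.servo_line(p+[0,0,.12],speed=.12)
q=robot.read_qpos(); q[0]-=45; robot.movej(q)
for n in("top","side"):
    p,d=robot.grab_frame(n); np.savez(n+"2.npz",p=p,d=d); W=world(n,d)
    Q=(W-mod(0,0,0))@Rm*1000; u0=mod(0,0,.02); c=project(n,u0)[0].astype(int)
    u,v=c-[60,50]; cv2.imwrite(f"pics/{n}3.png",cv2.resize(p[v:v+100,u:u+120,::-1],None,fx=5,fy=5,interpolation=cv2.INTER_CUBIC))
    for y0,y1 in((-48,-30),(-48,-38),(38,48)):
        m=(Q[...,0]>-58)&(Q[...,0]<60)&(Q[...,1]>y0)&(Q[...,1]<y1)&(abs(Q[...,2]-10)<20)
        print(n,y0,m.sum(),"z=a*x+b",np.polyfit(Q[m][:,0],Q[m][:,2],1).round(4))
print(robot.read_t(),robot.read_force())
E
python3 - <<'E'
import cv2,numpy as np
cv2.imwrite("pics/both3.png",cv2.resize(np.vstack([cv2.imread(f"pics/{n}3.png") for n in("top","side")]),None,fx=.6,fy=.6))
E
```

```text
-0.0008 [-2.6 -0.2  7.9] [-80.1   0.1  -0.1]
-0.0014 [-4.8 -0.8 12.2] [-80.1   0.   -0.1]
[-0.9 -0.3  3.9]
[-1.9  1.   5. ]
top -48 163 z=a*x+b [-4.2000e-03  8.2203e+00]
top -48 89 z=a*x+b [-0.0109  8.3788]
top 38 92 z=a*x+b [1.500e-03 8.048e+00]
side -48 44 z=a*x+b [0.016  9.1275]
side -48 21 z=a*x+b [ 0.0418 10.1157]
side 38 27 z=a*x+b [-0.0171  8.2615]
27.2417 [-0.53950247  0.1850496   0.31753054]
```

View pics/both3.png

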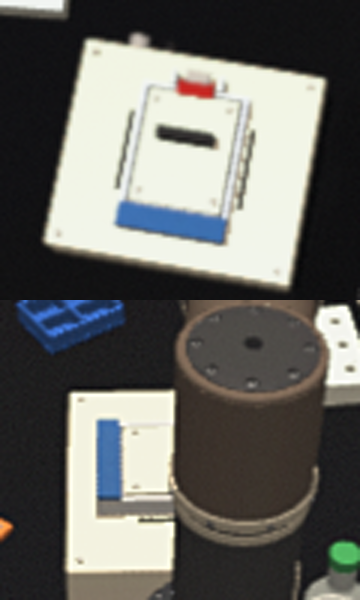

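The cover sits in the frame under the lip, with the red catch at its far edge. The depth fit puts it flat at ledge height (top +8 mm, slope ≈0). One quick check of the catch against its original position.

Run:
```python
from h import *
for k in(0,2):
    p=np.load(f"top{k}.npz")["p"]; H,S,V=[a.astype(int) for a in cv2.split(cv2.cvtColor(p,cv2.COLOR_RGB2HSV))]
    Q=(onplane("top",.113)-mod(0,0,0))@Rm*1000
    m=((H<8)|(H>172))&(S>150)&(V>80)&(abs(Q[...,1])<30)&(abs(Q[...,0]-75)<20)
    print(m.sum(),Q[m].mean(0).round(1))
    b=abs(Q[...,1])<14; r=p[...,0].astype(float)-p[...,1]
    print([(x,int(r[b&(abs(Q[...,0]-x)<1.5)].mean())) for x in range(58,92,2)])
```

```text
50 [74.6 -2.1 20. ]
[(58, 5), (60, 7), (62, 12), (64, 39), (66, 68), (68, 111), (70, 153), (72, 160), (74, 162), (76, 160), (78, 156), (80, 139), (82, 120), (84, 72), (86, 44), (88, 16), (90, 10)]
39 [77.7 -1.1 20. ]
[(58, -3), (60, -2), (62, -2), (64, 0), (66, 5), (68, 27), (70, 94), (72, 133), (74, 154), (76, 158), (78, 157), (80, 151), (82, 142), (84, 101), (86, 74), (88, 37), (90, 14)]
```

```bash
python3 -c "
from rig import robot
print(robot.job_done())"
```

```text
the job is handed in; nothing more can be done
None
```

The cover is back on the bay and the job is handed in: the tongue is under the blue lip, it lies flat at ledge height, the catch has sprung over its edge at about 2 mm travel, and the arm is clear. It took about 27 s of the 42 s; the judge returned no verdict.

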